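# Slide the cherry slat off the shelf edge, pinch it, and shut it in the toy case

### The arm

A 6-joint arm with a two-finger parallel gripper is mounted at the origin on the work surface. World frame = base frame: x ahead of the robot, y to its left, z up, the work surface at z = 0. Lengths are in m, angles in rad, forces in N, time in s.
With the tool pointing down it reaches from about 0.25 to 0.725 m from the base axis. Payload 9.7 kg.
Tool frame: the origin (TCP) lies at the very end of the fingers, on their centre line; the grasp point (between the pads) lies 19 mm behind it; x points along the fingers, y is the direction in which the jaws open and shut, and the axes are right-handed (so a half turn about x gives the same grasp; the last joint's range is limited). The gripper opens to 85 mm and grips with 20 to 120 N. Pads are 22 mm wide; open, the fingers measure 114 mm over their backs; the gripper's body (76 mm by 85 mm) begins 54 mm behind the grasp point. The pads swing forward as they close: fully open they stand 13 mm farther back than shut.
Start: joints at [-1.305, 0.087, 0.176, 1.66, 0, 1.571], TCP at [0.144, -0.531, 0.231] pointing down, gripper open.
Joint ranges: [-3.13, 3.13], [-0.85, 1.81], [-1.15, 1.24], [-2.2, 2.28], [-1.44, 1.52], [-3.14, 3.14]. Speed limits (rad/s): [2.22, 2.22, 2.57, 3.14, 3.14, 3.14].

### API

Orientations are given as a rotation vector (axis times angle).
In Python, from cell import * gives the robot as it stands.
- The arm moves only by the tool step_arm, never from a script. Its argument "increments" is text: rows parted by semicolons, each of 7 numbers parted by spaces: the gripper command: -1 is fully open, 1 is shut, values between are in proportion, then the shift along the tool's x, y, z in m, then the turn, a rotation vector about the tool's x, y, z in rad. A call has 1 to 10 rows; each row shifts and turns the pose as measured when the row begins, along the tool's axes as they then stand; what a row does not reach is not made up. A row lasts 1/12 s, in which the tool goes at most 41.7 mm and 7.16 degrees, less where a joint would pass 70% of its speed; a pose out of reach is approached as far as the arm can. A call is refused whole if a number of a shift passes 0.0417 or a number of a turn 0.125, either way. A call with a gripper value outside its range is refused whole. The fingers move at their own pace and stop on an object; "force" is the grip in N (left out, the last holds). Time passes only in rows, so rows that do not move let the fingers close. It gives the time, the measured TCP pose, the force and the opening at its end, in the units of the state.
- observe(): the state, without advancing time (a new reading comes with each control period).
- get_image(name): name is "scene" or "top" or "wrist"; returns the picture (420x560x3 uint8, red, green, blue); there is no depth.
- camera_model(name): a dict with "camera_matrix" (3x3 intrinsics, pixels), "R" (3x3) and "t" (3): a world point X has camera coordinates R X + t. Camera axes: x right, y down, z forward; pixel columns grow to the right and rows downward; lengths in m; the calibration is good to about 2 mm. The wrist camera is an equidistant fisheye: a pixel r from the principal point sees the ray r / f radians off the axis. A picture is of the moment at which its call begins: read the wrist's pose just before it. camera_model takes no time and is no camera call; for the wrist camera it gives the pose at the moment of the call.
- hand_in(): hands the job in, once; it reports no verdict.
Trained networks look in the newest picture that a camera, given by its name, has taken for a name from the list of things; names that differ only in an ending like _2 or _b are one class to them, and where a whole thing is asked for, a point or a joint stands for the part that bears it (a point fixed in the world has none). Each returns a list of dicts, best first, with "score" (0 to 1); they miss things now and then, are a little off and sometimes report something else, mostly with a low value. They report only what shows in the picture. A call takes as long as a camera call. They do not tell look-alikes from the thing itself.
- look_for(camera, label): "position" ([x, y, z] in m, in the coordinates of the camera as it stood for that picture, good to about 4 mm: the middle of the surface that is visible of it).
- trace(camera, label): "mask" (420x560 bool, what is visible of it).
- landmark_of(camera, label): "position" ([x, y, z] in m, in the coordinates of the camera as it stood for that picture, good to about 4 mm: a listed point, or the origin of a listed thing).
The state is a dict: "time_s": time; "joints": joint angles; "joint_velocities": joint speeds; "effort": joint torques, N m; "tcp_pos": TCP position; "ee_rot": TCP orientation; "force": force on the tool from outside, world axes, zero at the start; "moment": the same for the moment, N m; "width": finger opening in m.
Only numpy, scipy, OpenCV 4.12 (cv2) and the standard library are available. Lean on these libraries where they do the work, as an engineer would, in place of code of your own. Each camera call takes 0.05 s, during which the arm holds its last target. There are 200 camera calls.

### The job

Put the thin cherry wood clacker slat away: press on it and slide it along its channel until about a third of it sticks out past the front edge of the walnut shelf, then pinch the overhanging end by its two sides. Lower it, without dropping it, to lie flat inside the open bay of the low toy case, then push the sliding hatch fully shut. Do not let the slat fall onto the counter, and leave the other toys on the shelf where they are.

Things in the scene. Friction and masses are not known exactly. Their poses are not given: they have to be found in the camera images.
- shelf: Dark walnut floating shelf, fixed on a low plaster knee wall: 200 mm deep (x), 540 mm wide (y), board 35 mm thick, top surface 110 mm above the counter with open space under it. Origin on the counter below the board's centre; x points from its front edge (robot side) to its back, y along its length, z up.
- edge (a point): Point on the shelf's front edge, at the height of the shelf's top, on the centre line of the slat's channel. x points away from the robot along the channel, y across it, z up. The channel is formed by two walnut guide strips, 6 mm high and 16 mm wide, 62 mm apart inside, running 196 mm back from the front edge; it is open at the front and has a 6 mm high cross strip at its back.
- slat_center (a point): Centre (half-way up) of the loose flat cherry wood slat: 125 mm long (x), 54 mm wide (y), 6 mm thick (z), 25 to 50 g. Its x axis points from its front end (robot side) to its rear end. It lies in the channel flush with the guide strips, so its sides cannot be reached there. It moves only when something pressing on it drags it: some 5 to 15 N of downward force does.
- slat_front (a point): Middle of the slat's front end (62.5 mm in front of its centre, half-way up).
- bay (a point): Centre of the inner floor of the open bay of the fixed plywood toy case, 6 mm above the counter. x points away from the robot along the case, y across it, z up. The bay is 182 mm long (x from -91 to +91 mm) and 150 mm wide (y from -75 to +75 mm) inside; the case's side and far walls are 6 mm thick and their tops are 62 mm above the counter. The case's other half, on the robot's side of the bay, is covered.
- hatch (a joint): Sliding hatch on top of the case, m: 0 = fully shut against the far frame and covering the bay, about 0.16 = open, slid back towards the robot. It slides along the bay's x axis, with about 2 N of friction, and stays where it is left. The panel is 186 mm long, 146 mm wide, 52 to 59 mm above the counter; its leading edge lies at x = 91 mm minus the joint value in the bay's frame.
- hatch_bar (a point): Centre of the walnut push bar standing across the middle of the hatch: 14 mm thick (x), 90 mm long (y), its top 13 mm above this point and 84 mm above the counter; axes as the bay's. Pushing it along +x closes the hatch.
- ring: Mint silicone ring lying on the shelf, 72 mm across, 16 mm high. Bystander. Origin: centre of its underside.
- prism: Clear acrylic prism block, about 50 x 60 mm, 49 mm high, on the shelf. Bystander. Origin: centre of its underside.
- bell: Stainless bell cylinder, 48 mm across, 60 mm high, on the shelf. Bystander. Origin: centre of its underside.
- clipbox: Grey plastic box with a clipped lid, 69 x 89 mm, 44 mm high, on the shelf. Bystander, stays shut. Origin: centre of its underside.
- slat: The same slat; origin at the centre of its underside, axes as at its centre.
Things that resemble listed ones, but are neither listed nor needed, are in the scene too. Of the things that look like the slat, the middle-sized one is meant.

How it is judged:
On the way, in this order (a step that is already met when the one before it is completed fails the run):
1. the slat, still lying on the shelf, overhangs its front edge by more than 25 mm (x of slat_front in the frame of edge below -0.025 m and angle between the z axis of slat_center and the z axis of edge, either way round below 0.1 rad and z of slat_center in the frame of edge between -0.003 and 0.01 m and y of slat_center in the frame of edge between -0.012 and 0.012 m and contact force between slat and shelf above 0.02 N), for 0.2 s.
2. the slat, held by the fingers, has been lowered into the bay below the walls' tops (its centre less than 40 mm above the bay floor) (x of slat_center in the frame of bay between -0.095 and 0.095 m and y of slat_center in the frame of bay between -0.075 and 0.075 m and z of slat_center in the frame of bay below 0.04 m and contact force between the fingers and slat above 0.5 N), for 0.05 s.
3. the slat lies flat on the bay floor, released, the hatch still open (x of slat_center in the frame of bay between -0.095 and 0.095 m and y of slat_center in the frame of bay between -0.075 and 0.075 m and angle between the z axis of slat_center and the z axis of bay, either way round below 0.12 rad and z of slat_center in the frame of bay below 0.012 m and contact force between the fingers and slat below 0.05 N and value of joint hatch above 0.02 m), for 0.2 s.
At the end, for the whole second after the job is handed in: The slat lies at rest flat (within 0.12 rad) on the floor of the case's bay, the hatch is shut to within 4 mm of the frame, and the other toys are within 20 mm of where they began (x of slat_center in the frame of bay between -0.095 and 0.095 m and y of slat_center in the frame of bay between -0.075 and 0.075 m and angle between the z axis of slat_center and the z axis of bay, either way round below 0.12 rad and z of slat_center in the frame of bay below 0.012 m and linear speed of slat below 0.02 m/s and value of joint hatch below 0.004 m and distance of each of ring, prism, bell, clipbox from where it was at the start of the episode below 0.02 m); the robot touches nothing.
It fails at once if the slat falls off the shelf outside the case (its centre less than 50 mm above the counter there) (height (world z) of slat_center below 0.05 m and not (x of slat_center in the frame of bay between -0.095 and 0.095 m and y of slat_center in the frame of bay between -0.075 and 0.075 m)).
It fails at once if the ring is shifted by more than 20 mm or tipped (distance of ring from where it was at the start of the episode above 0.02 m or angle between ring's own z axis and vertical above 0.3 rad).
It fails at once if the prism is shifted by more than 20 mm or tipped (distance of prism from where it was at the start of the episode above 0.02 m or angle between prism's own z axis and vertical above 0.3 rad).
It fails at once if the bell is shifted by more than 20 mm or tipped (distance of bell from where it was at the start of the episode above 0.02 m or angle between bell's own z axis and vertical above 0.3 rad).
It fails at once if the clipbox is shifted by more than 20 mm or tipped (distance of clipbox from where it was at the start of the episode above 0.02 m or angle between clipbox's own z axis and vertical above 0.3 rad).
It also fails if it takes over 64 s, if anything falls off the work surface, if the arm or the gripper's body presses on something with over 40 N, if the wrist force passes 120 N, or if a joint passes its speed limit or range.

## Working session

There is one attempt and no reset: what is moved stays moved. The work goes in short steps, Python scripts to look and compute and a tool call to move; the robot and the scene stay as the last step left them, time stands still between calls to the robot, and variables do not carry over. Pictures are saved under pics/ and viewed, about 8 in all and at most 12, crops included, and the job is handed in when it is done.

Besides the shell and the picture viewer there is one more tool, called after ">>>" as name(argument=value, ...), one argument or row to a line, values as JSON. step_arm: Moves the arm, as the interface text tells. Its arguments: {"type":"object","properties":{"increments":{"type":"string"},"force":{"type":"number"}},"required":["increments"]}

```bash
mkdir -p pics; cat > h.py <<'E'
from cell import *
import numpy as np, cv2
from scipy.spatial.transform import Rotation as Ro
def save(cam,name):
    im=get_image(cam); cv2.imwrite('pics/'+name,im[:,:,::-1]); return im
def toW(cam,p):
    m=camera_model(cam); return np.array(m['R']).T@(np.array(p)-np.array(m['t']))
def pix(cam,X):
    m=camera_model(cam); c=np.array(m['R'])@np.array(X)+np.array(m['t']); u=np.array(m['camera_matrix'])@c; return u[:2]/u[2]
def atz(cam,uv,z):
    m=camera_model(cam);R=np.array(m['R']);t=np.array(m['t']);d=R.T@np.linalg.inv(np.array(m['camera_matrix']))@np.array([uv[0],uv[1],1.]);o=-R.T@t
    return o+d*(z-o[2])/d[2]
E
python3 - <<'E'
from h import *
a=save('scene','s0.png');b=save('top','t0.png')
cv2.imwrite('pics/both.png',cv2.resize(np.hstack([a,b])[:,:,::-1],(800,300)))
s=observe();print(s['tcp_pos'],s['ee_rot'],s['width'],s['time_s'])
for cam in['top','scene']:
  for l in['edge','slat_center','slat_front','bay','hatch_bar','ring','prism','bell','clipbox','shelf']:
    for r in landmark_of(cam,l)[:4]:
        w=toW(cam,r['position']); print(cam,l,round(r['score'],2),w.round(4),pix(cam,w).round())
E
```

```text
[ 0.14443073 -0.53048799  0.23064939] [ 2.07982607  0.27931998 -2.08012971] 0.08522355011000803 0.1
top edge 0.62 [ 0.5215 -0.2355  0.1081] [360. 219.]
top slat_center 0.97 [ 0.4521 -0.3586  0.0013] [400. 249.]
top slat_center 0.86 [ 0.6007 -0.2315  0.11  ] [358. 185.]
top slat_center 0.86 [ 0.3669 -0.1405  0.0006] [314. 283.]
top slat_center 0.35 [ 0.6174 -0.2046 -0.0029] [339. 184.]
top slat_front 0.78 [ 0.2888 -0.112   0.0019] [303. 315.]
top slat_front 0.71 [ 0.4134 -0.3685  0.0005] [404. 265.]
top slat_front 0.63 [ 0.5411 -0.2375  0.1081] [361. 211.]
top bay 0.87 [0.6436 0.2779 0.0068] [149. 172.]
top bay 0.15 [ 0.6036 -0.2341  0.1149] [360. 184.]
top hatch_bar 0.68 [0.4916 0.2711 0.0734] [142. 231.]
top ring 0.87 [ 0.5976 -0.4064  0.1106] [434. 187.]
top prism 0.85 [ 0.6459 -0.0024  0.1091] [259. 165.]
top bell 0.56 [ 0.5656 -0.019   0.1124] [266. 199.]
top clipbox 0.59 [ 0.681  -0.4015  0.1122] [431. 151.]
scene edge 0.95 [ 0.522  -0.2358  0.1107] [188. 209.]
scene slat_center 0.98 [ 0.3661 -0.1432  0.0052] [228. 186.]
scene slat_center 0.85 [ 0.5994 -0.2342  0.1138] [188. 235.]
scene slat_center 0.42 [ 0.4467 -0.3547  0.002 ] [151. 217.]
scene slat_front 0.71 [ 0.5375 -0.2384  0.1113] [187. 214.]
scene slat_front 0.64 [ 0.2904 -0.1101  0.001 ] [238. 167.]
scene slat_front 0.59 [ 0.4039 -0.3686  0.0023] [147. 205.]
scene bay 0.68 [ 0.5236 -0.2375  0.1093] [187. 210.]
scene bay 0.68 [ 0.5958 -0.4154  0.111 ] [107. 243.]
scene bay 0.56 [0.6459 0.2785 0.0019] [400. 253.]
scene hatch_bar 0.87 [0.4904 0.2721 0.0683] [385. 190.]
scene hatch_bar 0.24 [ 0.5367 -0.2382  0.1151] [187. 213.]
scene ring 0.88 [ 0.5943 -0.4178  0.1113] [106. 243.]
scene prism 0.62 [ 0.6453 -0.0073  0.1117] [290. 241.]
scene bell 0.88 [ 0.566  -0.0211  0.1124] [279. 214.]
scene clipbox 0.85 [ 0.6755 -0.3988  0.1145] [110. 272.]
scene shelf 0.61 [ 0.6168 -0.2095 -0.0018] [207. 266.]
scene shelf 0.5 [ 0.5924 -0.4162  0.1141] [106. 241.]
```

View pics/t0.png

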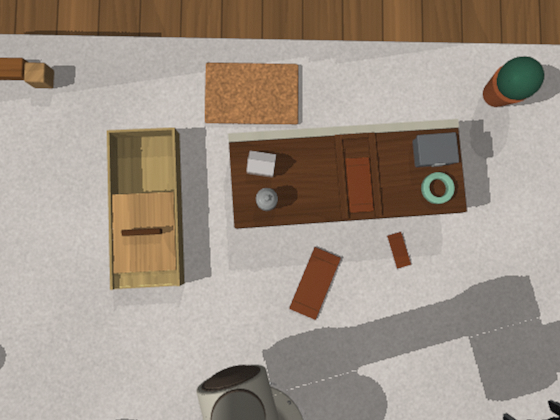

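View pics/s0.png

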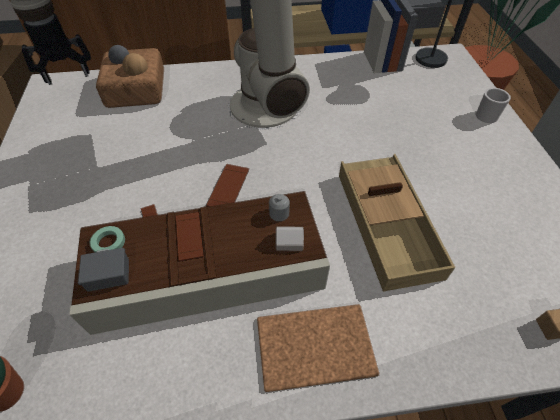

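The look-alikes in the top view are the shelf slat (358,185), a long slat on the counter (315,283) and a short one on the counter (399,250). The shelf slat is the middle-sized one and the only one in a channel, so I'll confirm that in a crop and measure the yaws.

```bash
python3 - <<'E'
from h import *
a=cv2.imread('pics/t0.png'); c=a[110:330,90:480]; cv2.imwrite('pics/c1.png',cv2.resize(c,None,fx=2.05,fy=2.05,interpolation=cv2.INTER_CUBIC))
get_image('top')
for l,z in[('slat',.116),('shelf',.11),('hatch',.059)]:
  for r in trace('top',l)[:4]:
    pts=np.argwhere(r['mask'])[:,::-1]
    w=np.array([atz('top',p,z)[:2] for p in pts]).astype(np.float32)
    print(l,round(r['score'],2),pts.mean(0).round(),[np.round(v,4) for v in cv2.minAreaRect(w)])
def yaw(p,q,z):
    P=atz('top',p,z);Q=atz('top',q,z);d=Q-P;print(P.round(3),Q.round(3),np.arctan2(d[1],d[0]))
yaw((466,211),(236,227),.11)
yaw((112,289),(107,130),.062); yaw((181,285),(177,129),.062)
E
```

```text
slat 0.87 [315. 282.] [array([ 0.3793, -0.1306]), array([0.0672, 0.1514]), np.float64(67.7943)]
slat 0.85 [399. 249.] [array([ 0.454 , -0.3233]), array([0.0791, 0.0366]), np.float64(16.8263)]Traceback (most recent call last):
  File "<stdin>", line 7, in <module>
  File "h.py", line 11, in atz
    m=camera_model(cam);R=np.array(m['R']);t=np.array(m['t']);d=R.T@np.linalg.inv(np.array(m['camera_matrix']))@np.array([uv[0],uv[1],1.]);o=-R.T@t
ValueError: time passes only in moves, steps and waits
```

View pics/c1.png

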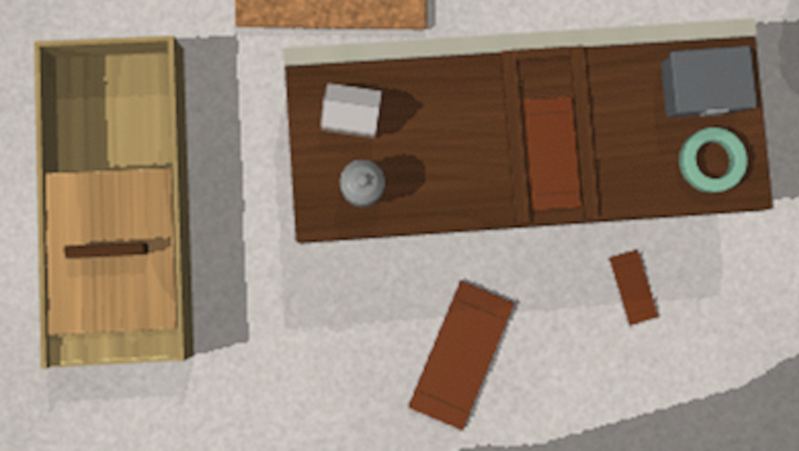

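The crop confirms it: the 125 x 54 slat in the channel at crop (552,153) is mid-sized, between the small one at (634,287) and the large one at (462,355). Next I measure the yaws with a cached camera model.

```bash
cat >> h.py <<'E'
_m={}
def atz(cam,uv,z):
    if cam not in _m: _m[cam]=camera_model(cam)
    m=_m[cam];R=np.array(m['R']);t=np.array(m['t']);d=R.T@np.linalg.inv(np.array(m['camera_matrix']))@np.array([uv[0],uv[1],1.]);o=-R.T@t
    return o+d*(z-o[2])/d[2]
def Rdown(yaw,flip=1):
    # tool x down, tool y along horizontal direction yaw+90deg
    y=flip*np.array([-np.sin(yaw),np.cos(yaw),0]);x=np.array([0,0,-1.]);return np.c_[x,y,np.cross(x,y)]
def goal(pos,yaw):
    s=observe();R=Ro.from_rotvec(s['ee_rot']).as_matrix()
    best=min((Rdown(yaw,f) for f in(1,-1)),key=lambda G:np.linalg.norm(Ro.from_matrix(R.T@G).as_rotvec()))
    rv=Ro.from_matrix(R.T@best).as_rotvec()
    print('tcp',np.round(s['tcp_pos'],4),'F',np.round(s['force'],1),'w',round(s['width'],4),'t',s['time_s'],'R',R.round(3).tolist())
    print('shift tool',(R.T@(np.array(pos)-s['tcp_pos'])).round(4),'shift in goal axes',(best.T@(np.array(pos)-s['tcp_pos'])).round(4),'turn',rv.round(4))
E
python3 - <<'E'
from h import *
def yaw(p,q,z):
    P=atz('top',p,z);Q=atz('top',q,z);d=Q-P;print(P.round(3),Q.round(3),np.arctan2(d[1],d[0]),np.linalg.norm(d))
c=lambda u,v:(u/2.05+90,v/2.05+110)
print('shelf front');yaw((466,211),(236,227),.11); yaw(c(772,207),c(297,241),.11)
print('slat');yaw(c(531,210),c(523,98),.116);yaw(c(581,206),c(572,96),.116);yaw(c(581,206),c(531,210),.116)
print('case');yaw((112,289),(107,130),.062); yaw((181,285),(177,129),.062)
goal([.52,-.237,.2],.07)
E
```

```text
shelf front
[ 0.543 -0.481  0.11 ] [0.502 0.048 0.11 ] 1.6472992217632638 0.5309923686494228
[ 0.543 -0.482  0.11 ] [0.501 0.051 0.11 ] 1.6492730275910437 0.5349784038873877
slat
[ 0.537 -0.208  0.116] [ 0.663 -0.2    0.116] 0.06500311746578778 0.1261711224826898
[ 0.542 -0.264  0.116] [ 0.666 -0.255  0.116] 0.07107085905632879 0.12421766928956282
[ 0.542 -0.264  0.116] [ 0.537 -0.208  0.116] 1.6581325102039524 0.05617147914081061
case
[0.357 0.339 0.062] [0.735 0.365 0.062] 0.06715248537786637 0.3785846915562305
[0.367 0.179 0.062] [0.739 0.197 0.062] 0.049304404643080744 0.37305319226683237
tcp [ 0.1445 -0.5307  0.2313] F [0.5 0.6 0.8] w 0.0853 t 1.2 R [[0.0, 0.263, -0.965], [-0.0, -0.965, -0.263], [-1.0, 0.0, 0.0]]
shift tool [ 0.0313 -0.1848 -0.4395] shift in goal axes [ 0.0313 -0.2667 -0.3951] turn [ 1.958e-01 -0.000e+00 -1.000e-04]
```

>>> step_arm(
  increments="1 0 0 0 0.1 0 0; 1 0 0 0 0.1 0 0",
  force=40,
)

```text
time_s: 1.37
tcp_pos: [0.1445, -0.5307, 0.2313]
ee_rot: [2.19, 0.069, -2.189]
force: [0.1, 0.0, 0.6]
width: 0.064
```

```bash
python3 - <<'E'
from h import *
goal([.616,-.231,.16],.075)
E
```

```text
tcp [ 0.1445 -0.5307  0.2313] F [0.1 0.  0.6] w 0.064 t 1.3667 R [[0.0, 0.063, -0.998], [-0.0, -0.998, -0.063], [-1.0, 0.0, -0.0]]
shift tool [ 0.0713 -0.2695 -0.4894] shift in goal axes [ 0.0713 -0.2635 -0.4926] turn [-0.0121 -0.0001 -0.0001]
```

>>> step_arm(
  increments="1 0 -0.019 -0.035 -0.0121 0 0; 1 0 -0.019 -0.035 0 0 0; 1 0 -0.019 -0.035 0 0 0; 1 0 -0.019 -0.035 0 0 0; 1 0 -0.019 -0.035 0 0 0; 1 0 -0.019 -0.035 0 0 0; 1 0 -0.019 -0.035 0 0 0; 1 0 -0.019 -0.035 0 0 0; 1 0 -0.019 -0.035 0 0 0; 1 0 -0.019 -0.035 0 0 0",
)

```text
time_s: 2.2
tcp_pos: [0.4889, -0.3137, 0.2309]
ee_rot: [2.193, 0.057, -2.192]
force: [0.2, -1.0, 0.8]
width: -0.0002
```

```bash
python3 - <<'E'
from h import *
goal([.616,-.231,.16],.075)
E
```

```text
tcp [ 0.4889 -0.3137  0.2309] F [ 0.2 -1.   0.8] w -0.0002 t 2.2 R [[0.0, 0.054, -0.999], [-0.003, -0.999, -0.054], [-1.0, 0.003, -0.0]]
shift tool [ 0.0707 -0.0759 -0.1314] shift in goal axes [ 0.0709 -0.0729 -0.133 ] turn [-0.0209 -0.0003 -0.0026]
```

>>> step_arm(
  increments="1 0 -0.019 -0.033 -0.02 0 0; 1 0 -0.019 -0.033 0 0 0; 1 0.01 -0.018 -0.033 0 0 0; 1 0.02 -0.017 -0.033 0 0 0; 1 0.02 0 0 0 0 0; 1 0.02 0 0 0 0 0; 1 0 0 0 0 0 0",
)

```text
time_s: 2.78
tcp_pos: [0.6276, -0.22, 0.1571]
ee_rot: [2.18, 0.09, -2.174]
force: [-0.2, 0.6, -0.8]
width: 0.0002
```

```bash
python3 - <<'E'
from h import *
goal([.616,-.231,.118],.075)
im=save('wrist','w1.png')
for l in('slat_center','slat_front','edge'):
    for r in landmark_of('wrist',l)[:2]: print(l,round(r['score'],2),toW('wrist',r['position']).round(4))
E
```

```text
tcp [ 0.6276 -0.22    0.1571] F [-0.2  0.6 -0.8] w 0.0002 t 2.7833 R [[0.003, 0.085, -0.996], [-0.002, -0.996, -0.085], [-1.0, 0.002, -0.002]]
shift tool [0.0391 0.0098 0.0126] shift in goal axes [0.0391 0.0101 0.0124] turn [ 0.01   -0.0023 -0.0024]
slat_front 0.94 [ 0.5427 -0.2366  0.1137]
```

>>> step_arm(
  increments="1 0.02 0.01 0.011 0.01 0 0; 1 0.014 0 0 0 0 0; 1 0.003 0 0 0 0 0; 1 0.003 0 0 0 0 0; 1 0.003 0 0 0 0 0",
)

```text
time_s: 3.4
tcp_pos: [0.62, -0.2373, 0.131]
ee_rot: [2.207, 0.062, -2.155]
force: [-0.5, -0.3, 0.2]
width: -0.0003
```

>>> step_arm(
  increments="1 0 0 0 0 0 0; 1 0.003 0 0 0 0 0; 1 0.003 0 0 0 0 0",
)

```text
time_s: 3.65
tcp_pos: [0.6211, -0.2381, 0.128]
ee_rot: [2.21, 0.06, -2.15]
force: [0.1, -0.6, -0.4]
width: 0.0
```

```bash
python3 - <<'E'
from h import *
goal([.618,-.231,.118],.075)
E
```

```text
tcp [ 0.6211 -0.2381  0.128 ] F [ 0.1 -0.6 -0.4] w 0.0 t 3.65 R [[0.028, 0.068, -0.997], [-0.012, -0.998, -0.068], [-1.0, 0.014, -0.027]]
shift tool [ 0.0098 -0.0074  0.0029] shift in goal axes [ 0.01   -0.0073  0.0026] turn [-0.0069 -0.0269 -0.0141]
```

>>> step_arm(
  increments="1 0.004 -0.007 0.002 -0.007 -0.027 -0.014; 1 0.004 0 0 0 0 0; 1 0.004 0 0 0 0 0",
)

```text
time_s: 3.9
tcp_pos: [0.6196, -0.2313, 0.1165]
ee_rot: [2.185, 0.081, -2.18]
force: [0.5, -0.8, 0.7]
width: -0.0005
```

```bash
python3 - <<'E'
from h import *
goal([.618,-.231,.118],.075)
E
```

```text
tcp [ 0.6196 -0.2313  0.1165] F [ 0.5 -0.8  0.7] w -0.0005 t 3.9 R [[0.002, 0.075, -0.997], [-0.001, -0.997, -0.075], [-1.0, 0.001, -0.002]]
shift tool [-0.0015 -0.0004  0.0016] shift in goal axes [-0.0015 -0.0004  0.0016] turn [ 0.0004 -0.0019 -0.0011]
```

>>> step_arm(
  increments="1 0.003 0 0 0 0 0; 1 0.003 0 0 0 0 0",
)

```text
time_s: 4.07
tcp_pos: [0.6197, -0.2313, 0.116]
ee_rot: [2.189, 0.079, -2.174]
force: [-10.7, 4.6, 24.5]
width: -0.0
```

>>> step_arm(
  increments="1 0.0015 0 0.006 0 0 0; 1 0.0015 0 0.006 0 0 0; 1 0.0015 0 0.006 0 0 0; 1 0.0015 0 0.006 0 0 0",
)

```text
time_s: 4.4
tcp_pos: [0.6015, -0.2339, 0.1162]
ee_rot: [2.207, 0.075, -2.149]
force: [5.5, 1.2, 7.5]
width: -0.0003
```

```bash
python3 - <<'E'
from h import *
goal([.618,-.231,.118],.075)
save('top','t1.png')
for l in('slat_center','slat_front','edge'):
    for r in landmark_of('top',l)[:3]: print(l,round(r['score'],2),toW('top',r['position']).round(4))
E
```

```text
tcp [ 0.6015 -0.2339  0.1162] F [5.5 1.2 7.5] w -0.0003 t 4.4 R [[0.027, 0.077, -0.997], [-0.007, -0.997, -0.077], [-1.0, 0.01, -0.026]]
shift tool [-0.0014 -0.0016 -0.0168] shift in goal axes [-0.0018 -0.0017 -0.0167] turn [ 0.002  -0.026  -0.0095]
slat_center 0.71 [ 0.603  -0.2318  0.1111]
slat_center 0.56 [ 0.3716 -0.1384  0.0033]
slat_front 0.73 [ 0.2888 -0.1124  0.0044]
slat_front 0.57 [ 0.5383 -0.2374  0.1083]
```

```bash
python3 - <<'E'
from h import *
b=save('scene','s1.png')[:,:,::-1]; a=cv2.imread('pics/s0.png'); t0=cv2.imread('pics/t0.png');t1=cv2.imread('pics/t1.png')
f=lambda i,u,v:cv2.resize(i[v:v+75,u:u+75],(390,290),interpolation=cv2.INTER_CUBIC)
cv2.imwrite('pics/c2.png',np.vstack([np.hstack([f(a,150,195),f(b,150,195)]),np.hstack([f(t0,325,150),f(t1,325,150)])]))
E
```

```text
(no output)
```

View pics/c2.png

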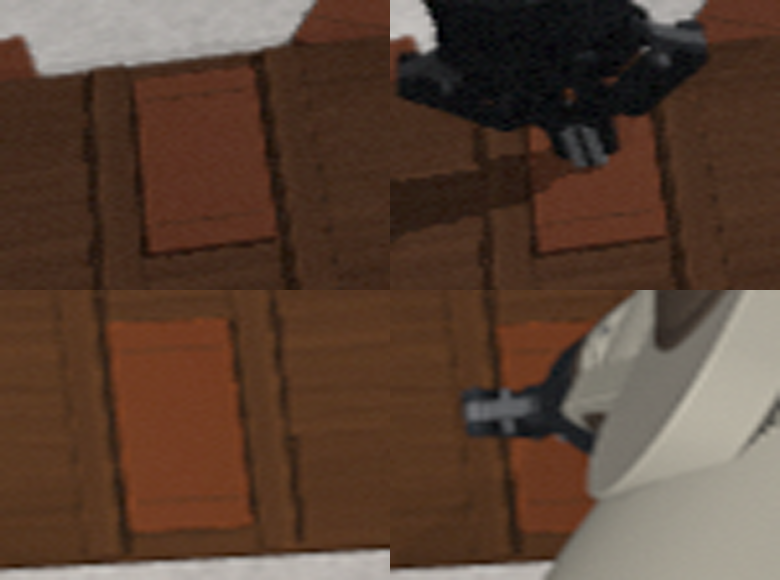

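The slat hasn't moved: its rear edge is at row ~250 in both scene crops, so the fingers slid over it. I'll lift, straighten, go back and press with a steadier force.

>>> step_arm(
  increments="1 -0.006 0 -0.012 0 -0.026 -0.01; 1 0 -0.002 -0.008 0 0 0; 1 0 0 0 0 0 0; 1 0.004 0 0 0 0 0; 1 0.0025 0 0 0 0 0; 1 0.002 0 0 0 0 0; 1 0.002 0 0 0 0 0",
)

```text
time_s: 5.23
tcp_pos: [0.6204, -0.2307, 0.116]
ee_rot: [2.188, 0.08, -2.174]
force: [-4.2, 2.4, 15.5]
width: -0.0001
```

```bash
python3 - <<'E'
from h import *
goal([.62,-.231,.118],.075)
E
```

```text
tcp [ 0.6204 -0.2307  0.116 ] F [-4.2  2.4 15.5] w -0.0001 t 5.2333 R [[0.006, 0.076, -0.997], [-0.003, -0.997, -0.076], [-1.0, 0.003, -0.006]]
shift tool [-0.002   0.0003  0.0004] shift in goal axes [-0.002   0.0003  0.0004] turn [ 0.0012 -0.0062 -0.0032]
```

>>> step_arm(
  increments="1 0.002 0 0.004 0 -0.003 0; 1 0.002 0 0.004 0 -0.003 0",
)

```text
time_s: 5.4
tcp_pos: [0.6158, -0.2314, 0.1161]
ee_rot: [2.193, 0.078, -2.165]
force: [6.8, 1.8, 9.8]
width: -0.0
```

>>> step_arm(
  increments="1 0.002 0 0.004 0 -0.003 0; 1 0.002 0 0.004 0 -0.003 0",
)

```text
time_s: 5.57
tcp_pos: [0.6117, -0.2323, 0.1161]
ee_rot: [2.2, 0.075, -2.155]
force: [6.9, 1.5, 9.6]
width: -0.0002
```

```bash
python3 - <<'E'
from h import *
goal([.62,-.231,.118],.075)
b=save('scene','s2.png')[:,:,::-1]; a=cv2.imread('pics/s0.png')
# rear boundary column profile
for u in(182,190,198):
    print(u,'a',a[232:262,u,2].tolist());print(u,'b',b[232:262,u,2].tolist())
E
```

```text
tcp [ 0.6117 -0.2323  0.1161] F [6.9 1.5 9.6] w -0.0002 t 5.5667 R [[0.021, 0.078, -0.997], [-0.008, -0.997, -0.078], [-1.0, 0.01, -0.02]]
shift tool [-0.0017 -0.0006 -0.0085] shift in goal axes [-0.0019 -0.0006 -0.0084] turn [ 0.0032 -0.0203 -0.0097]
182 a [95, 91, 89, 91, 92, 90, 92, 92, 91, 90, 90, 90, 91, 89, 90, 92, 90, 91, 91, 92, 78, 91, 89, 89, 87, 90, 91, 73, 50, 49]
182 b [4, 8, 14, 19, 13, 17, 32, 53, 61, 65, 62, 64, 64, 94, 97, 99, 95, 85, 97, 99, 98, 97, 98, 93, 57, 40, 66, 71, 70, 76]
190 a [90, 93, 92, 89, 93, 91, 90, 91, 92, 89, 90, 89, 90, 89, 90, 91, 88, 89, 90, 71, 88, 91, 90, 92, 89, 92, 56, 43, 66, 65]
190 b [29, 34, 48, 59, 61, 66, 70, 68, 66, 57, 63, 93, 98, 99, 98, 87, 96, 99, 100, 99, 100, 100, 78, 49, 70, 71, 73, 74, 77, 73]
198 a [90, 90, 93, 91, 92, 91, 90, 92, 90, 91, 90, 91, 89, 88, 91, 91, 90, 83, 86, 91, 90, 91, 91, 88, 84, 53, 47, 67, 67, 65]
198 b [100, 96, 99, 98, 100, 99, 99, 98, 100, 98, 96, 97, 97, 100, 88, 97, 95, 99, 97, 96, 97, 59, 44, 69, 70, 74, 77, 75, 75, 73]
```

The slat is now moving: its rear edge shifted ~4 px, matching the TCP. I'll continue.

>>> step_arm(
  increments="1 0.002 0 0.0045 0 -0.008 0; 1 0.002 0 0.0045 0 -0.008 0; 1 0.002 0 0.0045 0 -0.008 0; 1 0.002 0 0.0045 0 -0.008 -0.002; 1 0.002 0 0.0045 0 -0.008 -0.002; 1 0.002 0 0.0045 0 -0.008 -0.002; 1 0.002 0 0.0045 0 -0.008 0; 1 0.002 0 0.0045 0 -0.008 0",
)

```text
time_s: 6.28
tcp_pos: [0.591, -0.2361, 0.1161]
ee_rot: [2.184, 0.071, -2.159]
force: [7.3, 1.8, 11.3]
width: 0.0002
```

```bash
cat > rear.py <<'E'
from h import *
import sys
goal([.62,-.231,.118],.075)
b=save('scene',sys.argv[1]); a=cv2.imread('pics/s0.png')[:,:,::-1]
for n,i in(('a',a),('b',b)):
  out=[]
  for u in range(178,202,3):
    c=i[215:275,u].astype(int); red=(c[:,0]>1.9*c[:,2])&(c[:,0]>75)
    k=np.where(red)[0]; 
    if len(k): out.append((u,215+int(k.max()),atz('scene',(u,215+k.max()),.116).round(4)[:2].tolist()))
  print(n,out)
E
python3 rear.py s3.png
```

```text
tcp [ 0.591  -0.2361  0.1161] F [ 7.3  1.8 11.3] w 0.0002 t 6.2833 R [[0.012, 0.082, -0.997], [-0.016, -0.996, -0.082], [-1.0, 0.017, -0.011]]
shift tool [-0.0016 -0.0027 -0.0293] shift in goal axes [-0.0019 -0.0029 -0.0293] turn [ 0.0073 -0.011  -0.0174]
a [(178, 252, [0.6442, -0.2554]), (181, 259, [0.6631, -0.2485]), (184, 258, [0.6614, -0.2421]), (187, 258, [0.6623, -0.2356]), (190, 257, [0.6606, -0.2292]), (193, 257, [0.6614, -0.2227]), (196, 256, [0.6597, -0.2162]), (199, 255, [0.658, -0.2097])]
b [(178, 263, [0.6723, -0.2548]), (181, 269, [0.688, -0.2481]), (184, 269, [0.6889, -0.2417]), (187, 268, [0.6873, -0.2354]), (190, 267, [0.6857, -0.229]), (193, 267, [0.6865, -0.2227]), (196, 266, [0.6849, -0.2163]), (199, 264, [0.6808, -0.2099])]
```

```bash
python3 - <<'E'
import cv2,numpy as np
f=lambda i:cv2.resize(cv2.imread('pics/'+i)[195:285,145:235],(390,390),interpolation=cv2.INTER_CUBIC)
cv2.imwrite('pics/c3.png',np.hstack([f('s0.png'),f('s3.png')]))
E
```

```text
(no output)
```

View pics/c3.png

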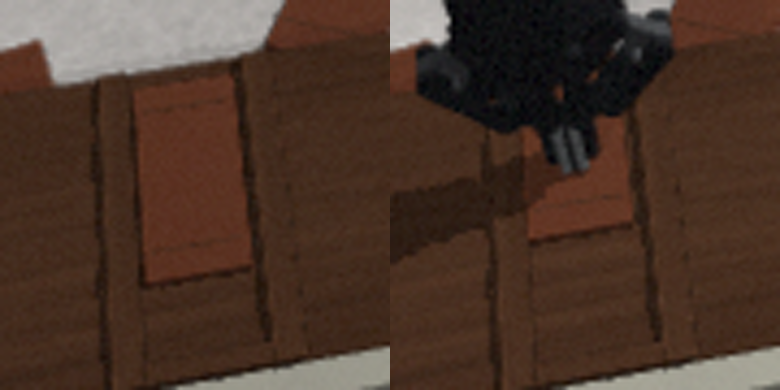

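The slat is sliding: its rear edge is at row ~249 versus 258 originally, about 25 mm. I need about 35 mm more.

>>> step_arm(
  increments="1 0.002 -0.0005 0.005 0.001 -0.008 -0.004; 1 0.002 -0.0005 0.005 0.001 -0.008 -0.004; 1 0.002 -0.0005 0.005 0.001 -0.008 -0.004; 1 0.002 -0.0005 0.005 0.001 -0.008 -0.004; 1 0.002 -0.0005 0.005 0.001 -0.008 -0.004; 1 0.002 -0.0005 0.005 0.001 -0.008 -0.004; 1 0.002 -0.0005 0.005 0.001 -0.008 -0.002; 1 0.002 -0.0005 0.005 0 -0.008 -0.002; 1 0.002 0 0.005 0 -0.008 -0.002; 1 0.002 0 0.005 0 -0.008 -0.002",
)

```text
time_s: 7.17
tcp_pos: [0.5602, -0.2388, 0.116]
ee_rot: [2.178, 0.081, -2.179]
force: [7.7, 2.3, 10.5]
width: -0.0002
```

```bash
python3 - <<'E'
from h import *
goal([.556,-.235,.118],.075)
E
```

```text
tcp [ 0.5602 -0.2388  0.116 ] F [ 7.7  2.3 10.5] w -0.0002 t 7.1667 R [[-0.0, 0.08, -0.997], [-0.005, -0.997, -0.08], [-1.0, 0.005, 0.001]]
shift tool [-0.002  -0.0041  0.0039] shift in goal axes [-0.002  -0.0041  0.0039] turn [ 0.0047  0.0007 -0.0054]
```

Two more rows, then lift off, back away and look.

>>> step_arm(
  increments="1 0.002 0 0.005 0 -0.006 -0.002; 1 0.002 0 0.004 0 -0.006 -0.002; 1 -0.01 0 0 0 0 0; -1 -0.03 0 0 0 0 0; -1 -0.035 0 0.01 0 0 0; -1 -0.02 0 0.03 0 0 0; -1 0 0 0.035 0 0 0; -1 0 0 0.035 0 0 0; -1 0 0 0 0 0 0",
)

```text
time_s: 7.92
tcp_pos: [0.4388, -0.2472, 0.2131]
ee_rot: [2.175, 0.085, -2.178]
force: [-1.2, 0.9, -0.7]
width: 0.0722
```

```bash
python3 - <<'E'
from h import *
b=save('scene','s4.png');w=save('wrist','w4.png')
goal([.5,-.237,.2],.075)
for cam in('wrist','scene','top'):
  if cam=='top': save('top','t4.png')
  for l in('slat_center','slat_front','edge'):
    for r in landmark_of(cam,l)[:3]: print(cam,l,round(r['score'],2),toW(cam,r['position']).round(4))
f=lambda i:cv2.resize(i[190:270,140:240][:,:,::-1],(500,400),interpolation=cv2.INTER_CUBIC)
cv2.imwrite('pics/c4.png',f(b))
E
```

```text
tcp [ 0.4421 -0.2473  0.2123] F [ 0.6 -0.4  0.8] w 0.0848 t 8.0167 R [[0.0, 0.083, -0.997], [-0.005, -0.997, -0.083], [-1.0, 0.005, 0.0]]
shift tool [ 0.0123 -0.0055 -0.0585] shift in goal axes [ 0.0123 -0.0059 -0.0585] turn [ 0.0082  0.0001 -0.0048]
wrist slat_center 0.91 [ 4.533e-01 -3.552e-01  1.000e-04]
wrist slat_center 0.81 [ 0.5498 -0.2392  0.1136]
wrist slat_center 0.76 [ 0.3694 -0.1436  0.0084]
wrist slat_front 0.73 [ 0.4098 -0.37    0.0015]
scene slat_center 0.88 [ 0.5471 -0.2422  0.1138]
scene slat_center 0.63 [ 0.4484 -0.3562  0.0021]
scene slat_center 0.62 [ 0.3644 -0.1466  0.0031]
scene slat_front 0.96 [ 0.4821 -0.2463  0.1146]
scene slat_front 0.85 [ 0.2893 -0.1098  0.0021]
scene slat_front 0.47 [ 0.4072 -0.3711 -0.0023]
scene edge 0.83 [ 0.5226 -0.2389  0.1065]
top slat_center 0.78 [ 0.3682 -0.14    0.0022]
top slat_center 0.76 [ 0.5504 -0.2379  0.1156]
top slat_front 0.79 [ 0.4846 -0.2433  0.1072]
top slat_front 0.73 [ 0.5475 -0.2384  0.113 ]
top slat_front 0.69 [ 0.2901 -0.1131  0.005 ]
top edge 0.84 [ 0.5208 -0.2361  0.1059]
```

View pics/c4.png

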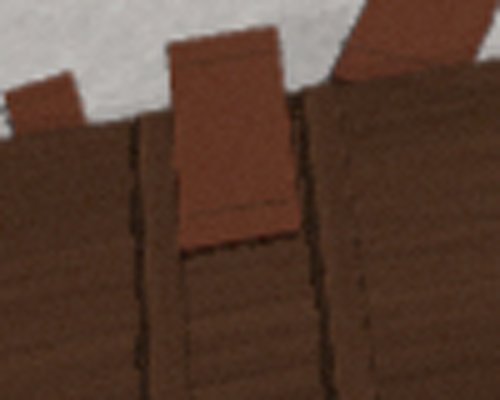

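The slat overhangs the edge by about 37 mm, still in its channel and flat. Now I move above the overhang.

>>> step_arm(
  increments="-1 0 -0.003 -0.03 0.008 0 -0.004; -1 0 -0.003 -0.027 0 0 0; -1 0.02 0 0 0 0 0; -1 0 0 0 0 0 0",
)

```text
time_s: 8.85
tcp_pos: [0.5024, -0.2361, 0.1908]
ee_rot: [2.181, 0.083, -2.184]
force: [0.0, -0.3, -1.1]
width: 0.0854
```

```bash
python3 - <<'E'
from h import *
goal([.4995,-.2428,.100],.073)
E
```

```text
tcp [ 0.5024 -0.2361  0.1908] F [ 0.  -0.3 -1.1] w 0.0854 t 8.85 R [[-0.001, 0.076, -0.997], [-0.0, -0.997, -0.076], [-1.0, -0.0, 0.001]]
shift tool [0.0908 0.0065 0.0033] shift in goal axes [0.0908 0.0065 0.0034] turn [0.0027 0.0014 0.0001]
```

>>> step_arm(
  increments="-1 0.02 0.0065 0.0035 0 0 0; -1 0.02 0 0 0 0 0; -1 0.02 0 0 0 0 0; -1 0 0 0 0 0 0",
)

```text
time_s: 9.18
tcp_pos: [0.4997, -0.2431, 0.131]
ee_rot: [2.181, 0.083, -2.182]
force: [-0.7, 0.5, -0.7]
width: 0.0854
```

```bash
python3 - <<'E'
from h import *
goal([.4995,-.2428,.100],.073)
w=save('wrist','w5.png'); cv2.imwrite('pics/w5.png',cv2.resize(w[:,:,::-1],(700,525)))
E
```

```text
tcp [ 0.4997 -0.2431  0.131 ] F [-0.7  0.5 -0.7] w 0.0854 t 9.1833 R [[-0.0, 0.077, -0.997], [-0.001, -0.997, -0.077], [-1.0, 0.001, 0.0]]
shift tool [ 0.031  -0.0003  0.0001] shift in goal axes [ 0.031  -0.0003  0.0002] turn [ 0.004   0.0004 -0.0006]
```

View pics/w5.png

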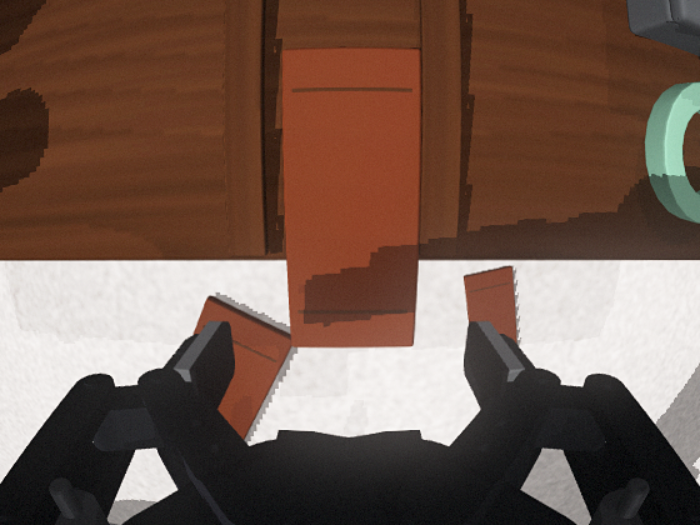

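The slat (column ~352) is centred between the fingers (232 and 465). I descend and pinch.

>>> step_arm(
  increments="-1 0.017 0 0 0 0 0; -1 0.0135 0 0 0 0 0; -1 0 0 0 0 0 0; 0 0 0 0 0 0 0; 1 0 0 0 0 0 0; 1 0 0 0 0 0 0; 1 0 0 0 0 0 0; 1 0 0 0 0 0 0; 1 0 0 0 0 0 0",
  force=50,
)

```text
time_s: 9.98
tcp_pos: [0.5023, -0.2443, 0.1123]
ee_rot: [2.191, 0.078, -2.169]
force: [0.7, 1.1, -1.5]
width: 0.0505
```

```bash
python3 - <<'E'
from h import *
goal([.4995,-.2428,.100],.073)
w=save('wrist','w6.png'); cv2.imwrite('pics/w6.png',cv2.resize(w[:,:,::-1],(700,525)))
E
```

```text
tcp [ 0.5023 -0.2443  0.1123] F [ 0.7  1.1 -1.5] w 0.0505 t 9.9833 R [[0.01, 0.077, -0.997], [-0.005, -0.997, -0.077], [-1.0, 0.006, -0.01]]
shift tool [ 0.0122 -0.0018  0.0028] shift in goal axes [ 0.0123 -0.0017  0.0027] turn [ 0.0039 -0.0099 -0.0056]
```

View pics/w6.png

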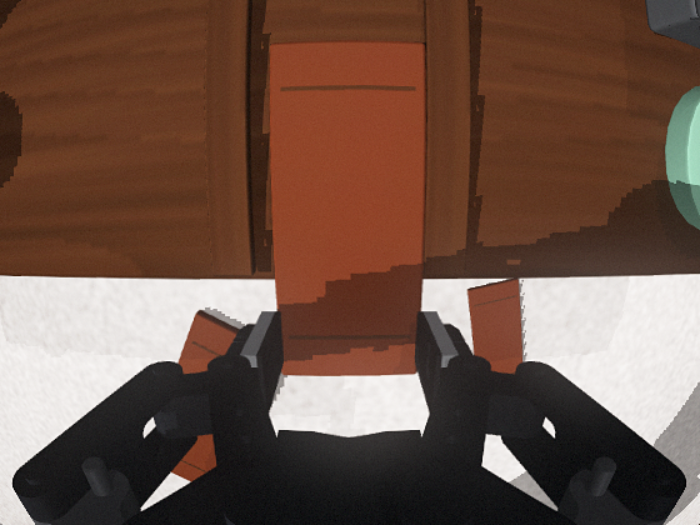

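>>> step_arm(
  increments="1 0 0 0 0 0 0",
)

```text
time_s: 10.12
tcp_pos: [0.5024, -0.2443, 0.1123]
ee_rot: [2.191, 0.078, -2.169]
force: [-0.9, 0.8, -0.9]
width: 0.0506
```

The grip is on the slat but about 12 mm too high at the tips, because the descent fell short. I'll reopen, go lower and re-pinch.

>>> step_arm(
  increments="-1 0 0 0 0 0 0; -1 0 0 0 0 0 0; -1 0 0 0 0 0 0; -1 0 0 0 0 0 0; -1 0 -0.0017 0.0028 0.004 -0.01 -0.0056; -1 0 0 0 0 0 0",
)

```text
time_s: 10.62
tcp_pos: [0.4996, -0.2434, 0.1127]
ee_rot: [2.184, 0.078, -2.184]
force: [-0.4, 0.3, -0.9]
width: 0.0855
```

>>> step_arm(
  increments="-1 0.006 0 0 0 0 0; -1 0.006 0 0 0 0 0",
)

```text
time_s: 10.78
tcp_pos: [0.5002, -0.2437, 0.1012]
ee_rot: [2.186, 0.077, -2.182]
force: [0.4, -0.8, -0.7]
width: 0.0855
```

```bash
python3 - <<'E'
from h import *
goal([.4995,-.2428,.100],.073)
get_image('scene')
for l in('slat_center','slat_front'):
    for r in landmark_of('scene',l)[:3]: print(l,round(r['score'],2),toW('scene',r['position']).round(4))
E
```

```text
tcp [ 0.5002 -0.2437  0.1012] F [ 0.4 -0.8 -0.7] w 0.0855 t 10.7833 R [[0.002, 0.072, -0.997], [-0.002, -0.997, -0.072], [-1.0, 0.002, -0.001]]
shift tool [ 0.0011 -0.001   0.0006] shift in goal axes [ 0.0012 -0.001   0.0006] turn [-0.001  -0.0015 -0.002 ]
slat_center 0.89 [ 0.3647 -0.1448  0.0021]
slat_center 0.63 [ 0.5467 -0.2412  0.1107]
slat_center 0.51 [ 0.4485 -0.3533  0.0037]
slat_front 0.86 [ 0.2901 -0.1117  0.0034]
slat_front 0.68 [ 0.4843 -0.2458  0.1137]
slat_front 0.68 [ 0.4065 -0.3668  0.0008]
```

>>> step_arm(
  increments="0 0.001 0 0 0 0 0; 1 0 0 0 0 0 0; 1 0 0 0 0 0 0; 1 0 0 0 0 0 0; 1 0 0 0 0 0 0; 1 0 0 0 0 0 0; 1 0 0 0 0 0 0; 1 0 0 0 0 0 0",
)

```text
time_s: 11.6
tcp_pos: [0.4998, -0.2435, 0.1001]
ee_rot: [2.185, 0.077, -2.183]
force: [0.4, 0.1, 0.5]
width: 0.0522
```

>>> step_arm(
  increments="1 -0.008 0 0 0 0 0; 1 -0.01 0 0 0 0 0; 1 -0.012 0 0 0 0 0; 1 0 0 0 0 0 0",
  force=70,
)

```text
time_s: 11.93
tcp_pos: [0.4996, -0.2433, 0.133]
ee_rot: [2.184, 0.077, -2.184]
force: [-0.6, -0.9, 0.2]
width: 0.0516
```

```bash
python3 - <<'E'
from h import *
goal([.4995,-.2428,.100],.073)
w=save('wrist','w7.png'); cv2.imwrite('pics/w7.png',cv2.resize(w[:,:,::-1],(700,525)))
get_image('scene')
for l in('slat_center','slat_front'):
  for c in('scene','wrist'):
    for r in landmark_of(c,l)[:3]: print(c,l,round(r['score'],2),toW(c,r['position']).round(4))
E
```

```text
tcp [ 0.4996 -0.2433  0.133 ] F [-0.6 -0.9  0.2] w 0.0516 t 11.9333 R [[0.0, 0.072, -0.997], [-0.001, -0.997, -0.072], [-1.0, 0.001, -0.0]]
shift tool [ 0.033  -0.0006  0.    ] shift in goal axes [ 0.033  -0.0005  0.    ] turn [-0.0009 -0.0003 -0.0013]
scene slat_center 0.71 [ 0.3646 -0.1428  0.0037]
scene slat_center 0.67 [ 0.4491 -0.3569  0.0037]
scene slat_center 0.32 [ 0.6186 -0.2116 -0.0024]
wrist slat_center 0.91 [ 0.5469 -0.2361  0.1428]
wrist slat_center 0.69 [ 0.448  -0.3556 -0.0009]
wrist slat_center 0.52 [ 0.5949 -0.4163  0.1058]
scene slat_front 0.79 [ 0.2886 -0.1104  0.0003]
scene slat_front 0.57 [ 0.4065 -0.3714  0.001 ]
wrist slat_front 0.86 [ 0.4865 -0.2423  0.1402]
wrist slat_front 0.64 [ 0.2849 -0.1159 -0.0003]
wrist slat_front 0.62 [ 4.024e-01 -3.672e-01 -4.000e-04]
```

View pics/w7.png

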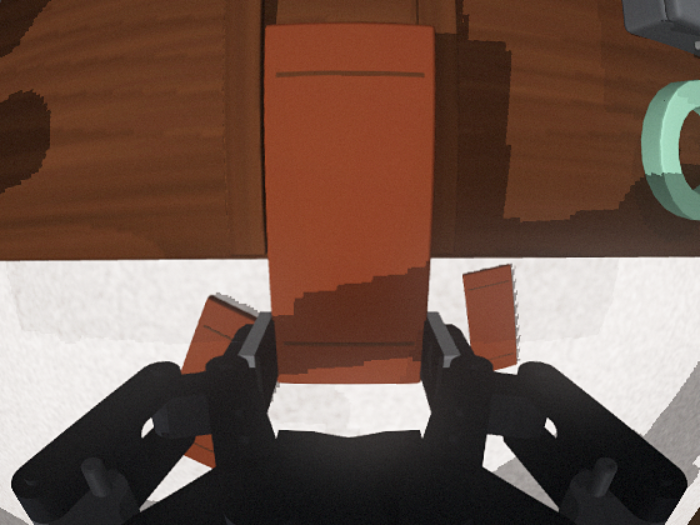

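The slat is held level. Now I raise it well above the toys.

>>> step_arm(
  increments="1 -0.025 0 0 0 0 0; 1 -0.035 0 0 0 0 0; 1 -0.035 0 0 0 0 0; 1 -0.025 0 0 0 0 0; 1 0 -0.015 0 0 0 0; 1 0 -0.03 -0.003 0 0 0; 1 0 -0.035 -0.005 0 0 0; 1 0 -0.035 -0.005 0 0 0; 1 0 -0.035 -0.005 0 0 0; 1 0 -0.035 -0.005 0 0 0",
)

```text
time_s: 13.07
tcp_pos: [0.5062, -0.0543, 0.2476]
ee_rot: [2.178, 0.072, -2.207]
force: [-0.0, -0.4, 0.4]
width: 0.0522
```

```bash
python3 - <<'E'
from h import *
goal([.606,.276,.25],.055)
E
```

```text
tcp [ 0.5062 -0.0543  0.2476] F [-0.  -0.4  0.4] w 0.0522 t 13.0667 R [[-0.013, 0.061, -0.998], [0.004, -0.998, -0.062], [-1.0, -0.005, 0.013]]
shift tool [-0.0023 -0.3236 -0.1199] shift in goal axes [-0.0024 -0.3244 -0.1178] turn [0.0065 0.0131 0.0049]
```

>>> step_arm(
  increments="1 0 -0.035 -0.012 0.003 0.007 0.003; 1 0 -0.035 -0.012 0.003 0.006 0.002; 1 0 -0.035 -0.012 0 0.002 0; 1 0 -0.035 -0.012 0 0 0; 1 0 -0.035 -0.012 0 0 0; 1 0 -0.035 -0.012 0 0 0; 1 0 -0.035 -0.012 0 0 0; 1 0 -0.03 -0.012 0 0 0; 1 0 -0.015 -0.01 0 0 0; 1 0 0 0 0 0 0",
)

```text
time_s: 13.9
tcp_pos: [0.592, 0.1677, 0.2466]
ee_rot: [2.109, 0.34, -2.147]
force: [1.0, -0.9, -0.3]
width: 0.0517
```

```bash
python3 - <<'E'
from h import *
goal([.606,.276,.2],.055)
im=save('wrist','w8.png')
for l in('bay','hatch_bar','slat_center'):
    for r in landmark_of('wrist',l)[:2]: print(l,round(r['score'],2),toW('wrist',r['position']).round(4))
E
```

```text
tcp [0.592  0.1677 0.2466] F [ 1.  -0.9 -0.3] w 0.0517 t 13.9 R [[-0.027, 0.236, -0.971], [0.076, -0.969, -0.237], [-0.997, -0.08, 0.008]]
shift tool [ 0.0543 -0.0979 -0.0397] shift in goal axes [ 0.0466 -0.1074 -0.02  ] turn [0.1838 0.0155 0.0794]
bay 0.8 [0.6416 0.2763 0.0075]
hatch_bar 0.79 [0.4893 0.2679 0.0722]
slat_center 0.96 [0.6376 0.1729 0.2594]
slat_center 0.64 [ 0.4475 -0.3612  0.0048]
```

```bash
python3 - <<'E'
from h import *
print(np.round(observe()['joints'],3))
E
```

```text
[0.236 0.26  0.405 1.722 0.079 3.141]
```

>>> step_arm(
  increments="1 0 0 0 0.09 0.008 0.04; 1 0 0 0 0.09 0.008 0.04; 1 0 0 0 0 0 0",
)

```text
time_s: 14.35
tcp_pos: [0.5999, 0.1041, 0.2484]
ee_rot: [2.156, 0.21, -2.164]
force: [0.1, 0.7, 0.2]
width: 0.052
```

```bash
python3 - <<'E'
from h import *
goal([.604,.275,.2],.055)
print(np.round(observe()['joints'],3))
E
```

```text
tcp [0.5999 0.1041 0.2484] F [0.1 0.7 0.2] w 0.052 t 14.35 R [[-0.007, 0.152, -0.988], [0.04, -0.987, -0.153], [-0.999, -0.041, 0.001]]
shift tool [ 0.0552 -0.1662 -0.0302] shift in goal axes [ 0.0484 -0.1704 -0.0135] turn [0.0982 0.0029 0.0407]
[0.153 0.242 0.385 1.715 0.041 3.141]
```

Joint 6 is at its limit, so the slat can't be squared up to the bay on this branch. It does fit at ~0.37 rad to the bay axis: 136 mm in x against 160 mm open, and 96 mm in y against 150 mm. So I'll use tool yaw 0.43.

```bash
python3 - <<'E'
from h import *
goal([.615,.269,.25],.43)
E
```

```text
tcp [0.5999 0.1041 0.2484] F [0.1 0.7 0.2] w 0.052 t 14.35 R [[-0.007, 0.152, -0.988], [0.04, -0.987, -0.153], [-0.999, -0.041, 0.001]]
shift tool [ 0.0049 -0.1606 -0.0401] shift in goal axes [-0.0016 -0.1436 -0.0825] turn [-0.2767 -0.0047  0.0406]
```

>>> step_arm(
  increments="1 0 0 0 -0.1 0 0.01; 1 0 0 0 -0.1 0 0.015; 1 0 0 0 -0.077 -0.004 0.015; 1 0 -0.01 -0.006 0 0 0; 1 0 -0.025 -0.0145 0 0 0; 1 0 -0.03 -0.017 0 0 0; 1 0 -0.03 -0.017 0 0 0; 1 0 -0.025 -0.015 0 0 0; 1 0 -0.015 -0.009 0 0 0; 1 0 0 0 0 0 0",
)

```text
time_s: 15.18
tcp_pos: [0.6121, 0.2616, 0.2521]
ee_rot: [2.003, 0.418, -1.991]
force: [0.5, -0.7, -0.2]
width: 0.0516
```

```bash
python3 - <<'E'
from h import *
goal([.615,.269,.13],.43)
print(np.round(observe()['joints'],3))
im=save('wrist','w9.png')
for l in('bay','hatch_bar','slat_center','slat_front'):
    for r in landmark_of('wrist',l)[:2]: print(l,round(r['score'],2),toW('wrist',r['position']).round(4))
E
```

```text
tcp [0.6121 0.2616 0.2521] F [ 0.5 -0.7 -0.2] w 0.0516 t 15.1833 R [[0.005, 0.399, -0.917], [0.004, -0.917, -0.399], [-1.0, -0.001, -0.006]]
shift tool [ 0.1222 -0.0055 -0.0048] shift in goal axes [ 0.1221 -0.0055 -0.0057] turn [-0.02   -0.0064  0.0014]
[4.030e-01 3.910e-01 5.800e-01 1.754e+00 2.000e-03 3.135e+00]
hatch_bar 0.38 [ 0.6192 -0.2138 -0.0007]
slat_center 0.98 [0.6566 0.2728 0.2677]
slat_center 0.65 [ 0.3668 -0.1496  0.0064]
```

>>> step_arm(
  increments="1 0.02 -0.0055 -0.005 -0.02 -0.006 0; 1 0.03 0 0 0 0 0; 1 0.03 0 0 0 0 0; 1 0.03 0 0 0 0 0; 1 0 0 0 0 0 0",
)

```text
time_s: 15.85
tcp_pos: [0.6169, 0.2584, 0.1438]
ee_rot: [2.0, 0.424, -1.983]
force: [-0.8, -1.1, -1.4]
width: 0.0522
```

```bash
python3 - <<'E'
from h import *
goal([.615,.269,.0],.43)
print(np.round(observe()['joints'],3))
s=save('scene','s10.png');w=save('wrist','w10.png')
cv2.imwrite('pics/c10.png',np.hstack([cv2.resize(s[140:300,320:470],(390,416),interpolation=cv2.INTER_CUBIC),cv2.resize(w,(410,416))])[:,:,::-1])
E
```

```text
tcp [0.6169 0.2584 0.1438] F [-0.8 -1.1 -1.4] w 0.0522 t 15.85 R [[0.008, 0.406, -0.914], [0.003, -0.914, -0.406], [-1.0, 0.0, -0.008]]
shift tool [ 0.1439 -0.0105 -0.0014] shift in goal axes [ 0.1438 -0.0104 -0.0027] turn [-0.0115 -0.0083 -0.0002]
[ 0.397  0.354  0.321  1.53  -0.     3.12 ]
```

View pics/c10.png

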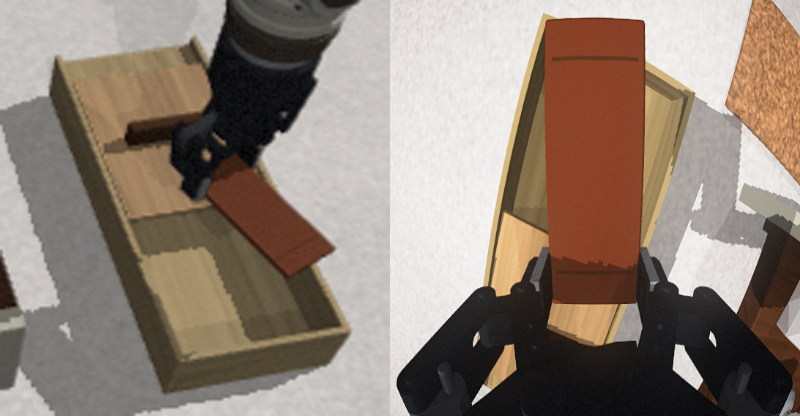

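>>> step_arm(
  increments="1 0.03 -0.005 0.0005 -0.01 -0.008 0; 1 0 -0.007 0.001 0 0 0; 1 0.02 0 0 0 0 0; 1 0 0 0 0 0 0",
)

```text
time_s: 16.28
tcp_pos: [0.6167, 0.2703, 0.1125]
ee_rot: [2.01, 0.433, -1.967]
force: [-1.1, -0.1, -1.7]
width: 0.0519
```

```bash
python3 - <<'E'
from h import *
goal([.612,.269,.0],.43)
for c in('wrist','top'):
  get_image(c)
  for l in('bay','slat_center'):
    for r in landmark_of(c,l)[:2]: print(c,l,round(r['score'],2),toW(c,r['position']).round(4))
E
```

```text
tcp [0.6167 0.2703 0.1125] F [-1.1 -0.1 -1.7] w 0.0519 t 16.2833 R [[0.02, 0.412, -0.911], [0.008, -0.911, -0.412], [-1.0, 0.001, -0.021]]
shift tool [ 0.1124 -0.0009  0.0072] shift in goal axes [ 0.1125 -0.0008  0.0048] turn [-0.005  -0.0215 -0.0007]
wrist slat_center 0.74 [0.6649 0.2924 0.1331]
top bay 0.58 [0.642  0.2807 0.0046]
top slat_center 0.86 [ 0.4531 -0.3558 -0.0011]
top slat_center 0.83 [0.6656 0.2922 0.1317]
```

>>> step_arm(
  increments="1 0 0 0.007 -0.005 -0.0215 0; 1 0.02 0 0 0 -0.005 0; 1 0.02 0 0 0 -0.005 0; 1 0 0 0 0 0 0",
)

```text
time_s: 16.92
tcp_pos: [0.6119, 0.2676, 0.0787]
ee_rot: [1.978, 0.432, -1.987]
force: [-1.3, 0.3, -1.1]
width: 0.0519
```

```bash
python3 - <<'E'
from h import *
goal([.609,.269,.0],.43)
E
```

```text
tcp [0.6119 0.2676 0.0787] F [-1.3  0.3 -1.1] w 0.0519 t 16.9167 R [[-0.004, 0.418, -0.909], [-0.003, -0.909, -0.418], [-1.0, 0.001, 0.005]]
shift tool [ 0.0787 -0.0025  0.0017] shift in goal axes [ 0.0787 -0.0025  0.0021] turn [ 0.0009  0.0045 -0.0009]
```

>>> step_arm(
  increments="1 0.015 -0.002 0.003 0 0.004 0; 1 0.018 0 0 0 0 0; 1 0 0 0 0 0 0",
)

```text
time_s: 17.17
tcp_pos: [0.6082, 0.268, 0.0476]
ee_rot: [1.982, 0.433, -1.984]
force: [-1.3, 0.5, -0.8]
width: 0.0516
```

```bash
python3 - <<'E'
from h import *
goal([.609,.269,.0],.43)
w=save('wrist','w11.png'); cv2.imwrite('pics/w11.png',cv2.resize(w[:,:,::-1],(700,525)))
E
```

```text
tcp [0.6082 0.268  0.0476] F [-1.3  0.5 -0.8] w 0.0516 t 17.1667 R [[-0.001, 0.418, -0.909], [-0.001, -0.909, -0.418], [-1.0, 0.001, 0.001]]
shift tool [ 0.0476 -0.0006 -0.0013] shift in goal axes [ 0.0476 -0.0006 -0.0012] turn [ 0.0011  0.001  -0.0009]
```

View pics/w11.png

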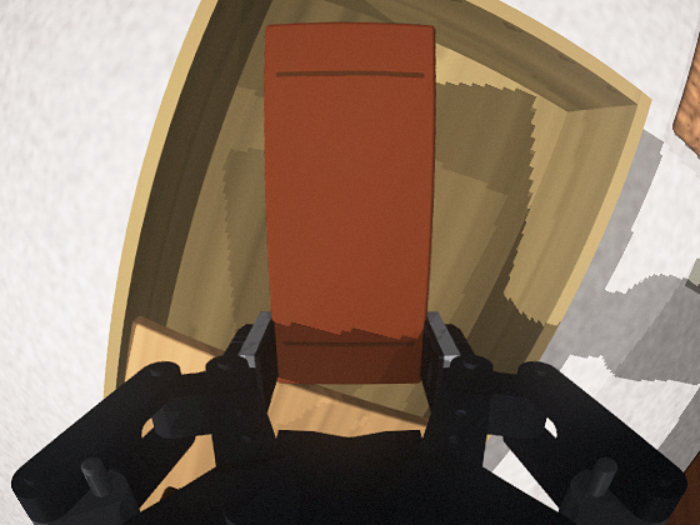

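In this view the slat is level, but its near-left corner at (278,378) seems to overlap the hatch edge line from (135,320) to (425,415). I'll measure that with the fisheye model before lowering.

```bash
cat >> h.py <<'E'
def fish(uv,z,m):
    K=np.array(m['camera_matrix']);R=np.array(m['R']);t=np.array(m['t'])
    d=np.array([(uv[0]-K[0,2])/K[0,0],(uv[1]-K[1,2])/K[1,1]]);th=np.hypot(*d)
    v=R.T@np.array([*(d/th*np.sin(th)),np.cos(th)]);o=-R.T@t
    return o+v*(z-o[2])/v[2]
E
python3 - <<'E'
from h import *
m=camera_model('wrist');print(m['camera_matrix'])
B=np.array([.643,.278]);y=.055;Rb=np.array([[np.cos(y),np.sin(y)],[-np.sin(y),np.cos(y)]])
for n,p,z in[('hatchL',(135,320),.059),('hatchR',(428,416),.059),('hatchM',(225,350),.059),('farR in',(637,102),.062),('farM in',(530,42),.062),('leftwall in',(160,230),.062),('rightwall in',(590,210),.062),
 ('slat FL',(266,26),.064),('FR',(434,27),.064),('NL',(277,380),.064),('NR',(420,383),.064)]:
    X=fish((p[0]*.8,p[1]*.8),z,m); print(n,X.round(4),'bay',(Rb@(X[:2]-B)).round(4))
E
```

```text
[[325.1922621    0.         278.90759769]
 [  0.         325.1922621  208.19647032]
 [  0.           0.           1.        ]]
hatchL [0.5789 0.3476 0.059 ] bay [-0.0601  0.073 ]
hatchR [0.5899 0.2245 0.059 ] bay [-0.0559 -0.0505]
hatchM [0.5846 0.3092 0.059 ] bay [-0.0566  0.0344]
farR in [0.7386 0.2088 0.062 ] bay [ 0.0916 -0.0743]
farM in [0.732 0.258 0.062] bay [ 0.0878 -0.0249]
leftwall in [0.6195 0.3462 0.062 ] bay [-0.0197  0.0693]
rightwall in [0.691  0.2097 0.062 ] bay [ 0.0442 -0.0709]
slat FL [0.6963 0.3376 0.064 ] bay [0.0565 0.0566]
FR [0.7182 0.2894 0.064 ] bay [0.0758 0.0072]
NL [0.5846 0.2868 0.064 ] bay [-0.0578  0.012 ]
NR [0.6055 0.238  0.064 ] bay [-0.0396 -0.0379]
```

The bay frame checks out (walls at ±71 mm, far wall +90). The hatch edge lies at bay x ≈ -57 mm, and the slat now spans -58 to +76. I'll raise a little and shift +9 mm along the bay.

>>> step_arm(
  increments="1 -0.01 0 0 0 0 0; 1 0 0.003 -0.0085 0.012 0 0; 1 0 0 0 0 0 0",
)

```text
time_s: 17.47
tcp_pos: [0.6185, 0.2693, 0.066]
ee_rot: [1.994, 0.423, -1.987]
force: [0.6, -0.3, -0.9]
width: 0.052
```

```bash
python3 - <<'E'
from h import *
goal([.617,.2685,.0],.415)
print(observe()['joints'].round(3) if hasattr(observe()['joints'],'round') else observe()['joints'])
E
```

```text
tcp [0.6185 0.2693 0.066 ] F [ 0.6 -0.3 -0.9] w 0.052 t 17.4667 R [[0.004, 0.407, -0.914], [0.001, -0.914, -0.407], [-1.0, 0.001, -0.003]]
shift tool [0.066  0.0001 0.0019] shift in goal axes [0.066  0.0002 0.0017] turn [ 0.0039 -0.0034 -0.001 ]
[ 4.110e-01  3.800e-01  2.050e-01  1.392e+00 -1.000e-03  3.134e+00]
```

Now lower in steps, watching force.

>>> step_arm(
  increments="1 0.014 0 0.001 0 -0.004 0; 1 0.014 0 0 0 -0.002 0; 1 0 0 0 0 0 0",
)

```text
time_s: 17.72
tcp_pos: [0.6192, 0.2697, 0.041]
ee_rot: [1.993, 0.423, -1.987]
force: [-0.7, -0.6, -1.1]
width: 0.0516
```

>>> step_arm(
  increments="1 0.01 0 0 0 0 0; 1 0.01 0 0 0 0 0; 1 0 0 0 0 0 0",
)

```text
time_s: 17.97
tcp_pos: [0.6181, 0.2694, 0.0179]
ee_rot: [1.99, 0.424, -1.988]
force: [-0.6, -0.7, -0.9]
width: 0.0517
```

```bash
python3 - <<'E'
from h import *
goal([.617,.2685,.0],.415)
w=save('wrist','w12.png'); cv2.imwrite('pics/w12.png',cv2.resize(w[:,:,::-1],(700,525)))
E
```

```text
tcp [0.6181 0.2694 0.0179] F [-0.6 -0.7 -0.9] w 0.0517 t 17.9667 R [[0.001, 0.408, -0.913], [-0.0, -0.913, -0.408], [-1.0, 0.001, -0.001]]
shift tool [0.0179 0.0003 0.0014] shift in goal axes [0.0179 0.0003 0.0014] turn [ 0.0052 -0.0009 -0.0008]
```

View pics/w12.png

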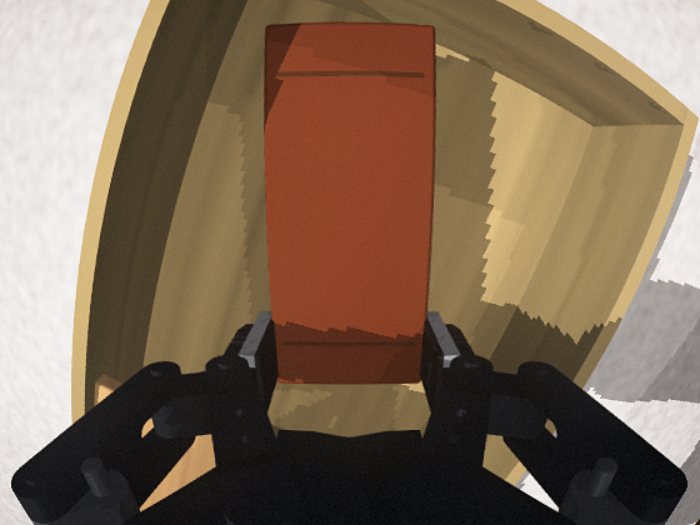

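>>> step_arm(
  increments="1 0.008 0 0.001 0 0 0; 1 0.005 0 0 0 0 0; 1 0 0 0 0 0 0",
)

```text
time_s: 18.27
tcp_pos: [0.6171, 0.269, 0.0045]
ee_rot: [1.991, 0.424, -1.988]
force: [-0.4, -0.4, 0.1]
width: 0.0516
```

>>> step_arm(
  increments="1 0.003 0 0 0 0 0; 1 0.002 0 0 0 0 0",
)

```text
time_s: 18.43
tcp_pos: [0.6175, 0.2692, 0.0028]
ee_rot: [1.993, 0.424, -1.986]
force: [-9.7, -5.9, 20.6]
width: 0.0521
```

Tips (or slat) have touched the floor. I ease up 1 mm and release partially.

>>> step_arm(
  increments="1 -0.0015 0 0 0 0 0; 0.1 0 0 0 0 0 0; -0.1 0 0 0 0 0 0; -0.3 0 0 0 0 0 0; -0.6 0 0 0 0 0 0; -0.6 0 0 0 0 0 0",
)

```text
time_s: 18.93
tcp_pos: [0.6184, 0.2695, 0.006]
ee_rot: [1.996, 0.425, -1.983]
force: [0.5, -0.1, -1.4]
width: 0.0685
```

>>> step_arm(
  increments="-0.6 0 0 0 0 0 0; -0.6 0 0 0 0 0 0; -0.6 -0.015 0 0 0 0 0; -0.6 -0.02 0 0 0 0 0; -0.6 -0.03 0 0 0 0 0; -0.6 -0.035 0 0 0 0 0; -0.6 -0.035 0 0 0 0 0; -0.6 0 0 0 0 0 0",
)

```text
time_s: 19.6
tcp_pos: [0.6151, 0.2682, 0.1413]
ee_rot: [1.986, 0.423, -1.992]
force: [1.0, 0.6, 1.5]
width: 0.0686
```

```bash
python3 - <<'E'
from h import *
goal([.42,.262,.16],.2)
B=np.array([.643,.278]);y=.065;Rb=np.array([[np.cos(y),np.sin(y)],[-np.sin(y),np.cos(y)]])
for c in('wrist','scene'):
  im=save(c,c[0]+'13.png')
  for l in('slat_center','slat_front','hatch_bar','bay'):
    for r in landmark_of(c,l)[:2]:
      X=toW(c,r['position']); print(c,l,round(r['score'],2),X.round(4),(Rb@(X[:2]-B)).round(3))
E
```

```text
tcp [0.6151 0.2682 0.1413] F [1.  0.6 1.5] w 0.0686 t 19.6 R [[-0.002, 0.408, -0.913], [-0.002, -0.913, -0.408], [-1.0, 0.001, 0.003]]
shift tool [-0.0182 -0.0739  0.1807] shift in goal axes [-0.0187 -0.0327  0.1925] turn [ 0.2203  0.0028 -0.001 ]
wrist slat_center 0.92 [0.6619 0.2892 0.0031] [0.02 0.01]
wrist slat_front 0.75 [6.028e-01 2.659e-01 6.000e-04] [-0.041 -0.009]
wrist hatch_bar 0.97 [0.4868 0.2695 0.0625] [-0.156  0.002]
wrist bay 0.39 [ 0.6583  0.2881 -0.0107] [0.016 0.009]
scene slat_center 0.85 [0.6616 0.2908 0.009 ] [0.019 0.012]
scene slat_center 0.85 [ 0.3671 -0.1445  0.0046] [-0.303 -0.404]
scene slat_front 0.83 [0.6065 0.2642 0.0132] [-0.037 -0.011]
scene slat_front 0.76 [ 0.2897 -0.1107  0.0014] [-0.378 -0.365]
scene hatch_bar 0.56 [0.4926 0.2673 0.0658] [-0.151 -0.001]
scene bay 0.83 [0.6449 0.2804 0.0026] [0.002 0.002]
```

The slat lies flat in the bay at about (+20, +11) mm, agreed by two cameras. Next I go behind the push bar with the fingers shut.

>>> step_arm(
  increments="1 0 0 0 -0.09 0 0; 1 0 0 0 -0.09 0 0; 1 0 0 0 0 0 0",
)

```text
time_s: 20.35
tcp_pos: [0.6124, 0.2671, 0.1315]
ee_rot: [1.859, 0.585, -1.889]
force: [0.1, 0.2, 0.1]
width: 0.0328
```

```bash
python3 - <<'E'
from h import *
goal([.443,.267,.14],.6)
E
```

```text
tcp [0.6124 0.2671 0.1315] F [0.1 0.2 0.1] w 0.0328 t 20.35 R [[-0.014, 0.57, -0.821], [-0.007, -0.821, -0.57], [-1.0, -0.002, 0.015]]
shift tool [-0.0062 -0.0966  0.1393] shift in goal axes [-0.0085 -0.0956  0.1399] turn [0.007  0.015  0.0022]
```

>>> step_arm(
  increments="1 -0.012 0 0 0.007 0.015 0.002; 1 0 -0.02 0.029 0 0 0; 1 0 -0.02 0.029 0 0 0; 1 0 -0.02 0.029 0 0 0; 1 0 -0.02 0.029 0 0 0; 1 0 -0.015 0.023 0 0 0; 1 0 0 0 0 0 0",
)

```text
time_s: 20.93
tcp_pos: [0.4392, 0.2677, 0.1446]
ee_rot: [1.901, 0.561, -1.892]
force: [-0.9, -0.9, -0.5]
width: -0.0002
```

```bash
python3 - <<'E'
from h import *
goal([.443,.267,.068],.6)
B=np.array([.643,.278]);y=.065;Rb=np.array([[np.cos(y),np.sin(y)],[-np.sin(y),np.cos(y)]])
print('tcp bay',Rb@(np.array(observe()['tcp_pos'])[:2]-B))
for c in('scene','wrist'):
  get_image(c)
  for r in landmark_of(c,'hatch_bar')[:1]:
      X=toW(c,r['position']); print(c,round(r['score'],2),X.round(4),(Rb@(X[:2]-B)).round(3))
E
```

```text
tcp [0.4392 0.2677 0.1446] F [-0.9 -0.9 -0.5] w -0.0002 t 20.9333 R [[0.004, 0.543, -0.84], [0.003, -0.84, -0.543], [-1.0, -0.001, -0.005]]
shift tool [ 0.0766  0.0027 -0.0024] shift in goal axes [ 0.0766  0.0028 -0.0027] turn [-0.0264 -0.0052  0.0005]
tcp bay [-0.20406509  0.00299016]
scene 0.96 [0.4885 0.2709 0.0669] [-0.155  0.003]
wrist 0.75 [0.4932 0.2696 0.0693] [-0.15   0.001]
```

>>> step_arm(
  increments="1 0.025 0 0 0 -0.005 0; 1 0.025 0 0 0 0 0; 1 0.015 0 0 0 0 0; 1 0 0 0 0 0 0",
)

```text
time_s: 21.47
tcp_pos: [0.4493, 0.2687, 0.0782]
ee_rot: [1.906, 0.555, -1.894]
force: [-0.8, -1.0, -0.6]
width: -0.0001
```

```bash
python3 - <<'E'
from h import *
goal([.63,.279,.07],.6)
E
```

```text
tcp [0.4493 0.2687 0.0782] F [-0.8 -1.  -0.6] w -0.0001 t 21.4667 R [[0.005, 0.537, -0.843], [0.003, -0.843, -0.537], [-1.0, 0.001, -0.006]]
shift tool [ 0.0091  0.0884 -0.1578] shift in goal axes [ 0.0082  0.0935 -0.1549] turn [-0.0329 -0.0058 -0.0008]
```

>>> step_arm(
  increments="1 0.009 0 0 0 -0.005 0; 1 0 0.0048 -0.0088 0 0 0; 1 0 0.0048 -0.0088 0 0 0; 1 0 0.0048 -0.0088 0 0 0; 1 0 0.0048 -0.0088 0 0 0; 1 0 0.0048 -0.0088 0 0 0",
)

```text
time_s: 21.97
tcp_pos: [0.5048, 0.272, 0.07]
ee_rot: [1.899, 0.551, -1.904]
force: [-3.2, -0.3, -2.3]
width: 0.0004
```

```bash
cat > bar.py <<'E'
from h import *
goal([.63,.279,.07],.6)
B=np.array([.643,.278]);y=.065;Rb=np.array([[np.cos(y),np.sin(y)],[-np.sin(y),np.cos(y)]])
print('tcp bay',Rb@(np.array(observe()['tcp_pos'])[:2]-B))
for c in('scene','wrist'):
  get_image(c)
  for r in landmark_of(c,'hatch_bar')[:1]:
      X=toW(c,r['position']); print(c,round(r['score'],2),X.round(4),(Rb@(X[:2]-B)).round(3))
E
python3 bar.py
```

```text
tcp [0.5048 0.272  0.07  ] F [-3.2 -0.3 -2.3] w 0.0004 t 21.9667 R [[-0.002, 0.535, -0.845], [-0.001, -0.845, -0.535], [-1.0, -0.001, 0.002]]
shift tool [-0.0003  0.0611 -0.1095] shift in goal axes [ 0.      0.0649 -0.1073] turn [-0.0357  0.0023  0.0007]
tcp bay [-0.13829618  0.00300007]
scene 0.55 [0.5239 0.2744 0.0685] [-0.119  0.004]
wrist 0.93 [0.5269 0.2732 0.0706] [-0.116  0.003]
```

The hatch is moving, with ~3 N on the tool. I keep pushing.

>>> step_arm(
  increments="1 0 0.0048 -0.0088 0 0 0; 1 0 0.0048 -0.0088 0 0 0; 1 0 0.0048 -0.0088 0 0 0; 1 0 0.0048 -0.0088 0 0 0; 1 0 0.0048 -0.0088 0 0 0; 1 0 0.0048 -0.0088 0 0 0; 1 0 0.0048 -0.0088 0 0 0; 1 0 0.0048 -0.0088 0 0 0; 1 0 0.0048 -0.0088 0 0 0",
)

```text
time_s: 22.92
tcp_pos: [0.5935, 0.2772, 0.0707]
ee_rot: [1.891, 0.552, -1.909]
force: [-3.3, -0.6, 0.4]
width: -0.0003
```

```bash
python3 bar.py
```

```text
tcp [0.5935 0.2772 0.0707] F [-3.3 -0.6  0.4] w -0.0003 t 22.9167 R [[-0.009, 0.536, -0.844], [-0.003, -0.844, -0.536], [-1.0, -0.002, 0.009]]
shift tool [ 0.0004  0.0181 -0.0318] shift in goal axes [ 0.0007  0.0192 -0.0312] turn [-0.034   0.0089  0.0022]
tcp bay [-0.04949237  0.00242637]
scene 0.89 [0.6152 0.2778 0.0677] [-0.028  0.002]
wrist 0.61 [0.6127 0.2783 0.0688] [-0.03   0.002]
```

>>> step_arm(
  increments="1 0 0.0045 -0.008 0 0.005 0; 1 0 0.0035 -0.006 0 0 0; 1 0 0.002 -0.004 0 0 0; 1 0 0.002 -0.004 0 0 0",
)

```text
time_s: 23.45
tcp_pos: [0.6176, 0.279, 0.071]
ee_rot: [1.895, 0.555, -1.905]
force: [-2.2, -1.7, 0.7]
width: -0.0003
```

>>> step_arm(
  increments="1 0 0.002 -0.0035 0 0 0; 1 0 0.002 -0.0035 0 0 0",
)

```text
time_s: 23.62
tcp_pos: [0.6215, 0.2789, 0.0707]
ee_rot: [1.885, 0.557, -1.916]
force: [-38.9, -3.8, 16.6]
width: -0.0
```

>>> step_arm(
  increments="1 0 0.002 -0.0035 0 0 0; 1 0 0.002 -0.0035 0 0 0",
)

```text
time_s: 23.78
tcp_pos: [0.621, 0.2789, 0.071]
ee_rot: [1.866, 0.563, -1.934]
force: [-25.4, -4.0, 11.5]
width: 0.0
```

```bash
python3 bar.py
```

```text
tcp [0.621  0.2789 0.071 ] F [-25.4  -4.   11.5] w 0.0 t 23.7833 R [[-0.035, 0.539, -0.841], [-0.003, -0.842, -0.539], [-0.999, -0.016, 0.031]]
shift tool [ 0.0007  0.0048 -0.0076] shift in goal axes [ 0.001   0.005  -0.0074] turn [-0.0301  0.0307  0.0164]
tcp bay [-0.02186449  0.0023669 ]
scene 0.83 [0.6397 0.2766 0.0708] [-0.003 -0.001]
wrist 0.81 [0.6387 0.28   0.0723] [-0.004  0.002]
```

The hatch hit a hard stop at ~39 N, with the bar at bay x ≈ -3 mm as expected. I back off and raise.

>>> step_arm(
  increments="1 0 -0.006 0.01 0 0 0; 1 0 -0.008 0.014 0 0 0; 1 -0.025 0 0 0 0 0; 1 -0.035 0 0 0 0 0; 1 -0.035 0 0.01 0 0 0; 1 -0.02 0 0.03 0 0 0; 1 0 0 0.03 0 0 0; 1 0 0 0 0 0 0; 1 0 0 0 0 0 0",
)

```text
time_s: 24.73
tcp_pos: [0.5363, 0.2396, 0.1925]
ee_rot: [1.864, 0.564, -1.935]
force: [0.3, 0.5, -0.2]
width: -0.0
```

```bash
python3 bar.py; python3 - <<'E'
from h import *
for c,ls in(('top',('ring','prism','bell','clipbox','hatch_bar')),('scene',('ring','prism','bell','clipbox','hatch_bar','slat_center'))):
  im=save(c,c[0]+'20.png')
  for l in ls:
    for r in landmark_of(c,l)[:3 if l=='slat_center' else 1]: print(c,l,round(r['score'],2),toW(c,r['position']).round(4))
# profile along bay x across far frame, top of hatch, scene camera
m=camera_model('scene');K,R,t=[np.array(m[k]) for k in('camera_matrix','R','t')]
im=cv2.imread('pics/s20.png');im0=cv2.imread('pics/s0.png');y=.065
for by in(-.03,.03):
  for nm,I in(('now',im),('start',im0)):
    o=[]
    for bx in np.arange(.07,.106,.003):
      X=np.array([.643+bx*np.cos(y)-by*np.sin(y),.278+bx*np.sin(y)+by*np.cos(y),.06]);q=K@(R@X+t);u,v=(q[:2]/q[2]).round().astype(int);o.append(int(I[v,u].sum()//3))
    print(by,nm,o)
E
```

```text
tcp [0.5363 0.2396 0.1925] F [ 0.3  0.5 -0.2] w -0.0 t 24.7333 R [[-0.036, 0.54, -0.841], [-0.004, -0.841, -0.541], [-0.999, -0.016, 0.033]]
shift tool [ 0.1189  0.0195 -0.104 ] shift in goal axes [ 0.1225  0.0204 -0.0996] turn [-0.0289  0.0323  0.0164]
tcp bay [-0.1089659  -0.03134728]
scene 0.93 [0.6388 0.2793 0.0654] [-0.004  0.002]
wrist 0.64 [0.6402 0.2781 0.0675] [-0.003  0.   ]
top ring 0.9 [ 0.599  -0.4108  0.1076]
top prism 0.71 [ 0.6476 -0.0051  0.1066]
top bell 0.68 [ 0.5671 -0.0182  0.113 ]
top clipbox 0.84 [ 0.6778 -0.4034  0.1142]
top hatch_bar 0.79 [0.6411 0.2766 0.0738]
scene ring 0.68 [ 0.5956 -0.4155  0.1132]
scene prism 0.66 [ 0.6453 -0.0093  0.1115]
scene bell 0.72 [ 0.5636 -0.0239  0.1137]
scene clipbox 0.77 [ 0.6766 -0.4015  0.1119]
scene hatch_bar 0.77 [0.6409 0.2786 0.0672]
scene slat_center 0.57 [ 0.4454 -0.3578  0.0019]
-0.03 now [130, 128, 128, 130, 128, 128, 124, 125, 97, 63, 64, 65]
-0.03 start [117, 116, 115, 118, 117, 117, 120, 119, 94, 62, 59, 61]
0.03 now [126, 126, 126, 127, 126, 124, 120, 126, 127, 59, 63, 62]
0.03 start [66, 59, 61, 59, 62, 59, 65, 112, 118, 55, 59, 58]
```

```bash
python3 -c "
from cell import *
print(hand_in())"
```

```text
the job is handed in; nothing more can be done
None
```

I put the slat away in the toy case, shut the hatch and handed the job in at about 25 s. No verdict was reported.

- **Sliding it out:** I pressed on the slat and dragged it along its channel until it overhung the shelf edge by about 37 mm. On the first drag the fingers slid over it, and a firmer press worked.
- **Picking it up:** I pinched the overhanging end by its sides. The first pinch was about 12 mm too high, so I reopened and gripped again lower.
- **Placing it:** The last joint was at its limit, so the slat lies about 0.35 rad askew to the bay's axis instead of square. I lowered it until the fingertips touched the floor, then released it.
- **Shutting the hatch:** I pushed the bar until it hit a hard stop. The reading there was about 39 N, close to the 40 N limit for the arm or gripper's body, but the push was made with the fingers.

**Last checks:**
- **Slat:** before the hatch closed, two cameras put it flat in the bay, about 20 mm forward and 11 mm left of centre. It can't be seen under the closed hatch.
- **Hatch:** the bar sits 3–4 mm short of the bay's centre, as expected for shut, and no gap shows at the far frame. Camera accuracy is about 4 mm, so the hard stop is the firmer evidence.
- **Other toys:** ring, prism, bell and clipbox are within about 5 mm of their first readings, which is measurement noise.

The network's slat height readings (3 and 9 mm) disagreed by 6 mm, about what its accuracy allows.

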